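# Roll the tin to the pick-out gap

## Task

Two tins lie on their sides in the open tin tray. With a fingertip on its top, roll the bigger tin along the tray until it rests centred between the pair of finger cut-outs half way along the tray's side walls, so that a cook can take it by its ends; then let go of it and leave it lying still there. Push it only from the top, never from the side or by lifting, and leave the smaller tin and everything else on the counter where it is.

Things in the scene. Friction and masses are not known exactly. Their poses are not given: they have to be found in the camera images.
- tin: Bigger tin, paper-wrapped steel, diameter 99 mm, length 118 mm, 0.5 to 1.1 kg, lying across the tray near one end. Origin at its middle, x along its axis (parallel to the tray's x), y and z turn as it rolls; its top is 109 mm above the counter. Friction with finger and floor 0.5 to 0.75: a pressing fingertip rolls it without slip, travelling twice as far as the tin. Slight drag: let go at rest it stays.
- lane: Tin tray: straight open channel of aluminium with a black rubber floor, fixed. Origin at the centre of its underside, on the counter; y along the tray (the way tins roll), x across, z up. Outside 138 mm (x) by 454 mm (y); inside 130 by 446 mm, floor 10 mm above the counter. Side walls 4 mm thick, 60 mm high; end walls 55 mm high. The tins lie with their axes along its x.
- gap (a point): Point on the tray floor midway between the two finger cut-outs (tray x = 0, y = 0, 10 mm above the counter). Each cut-out is 60 mm long (tray y = -30 to +30 mm) and there the side wall is only 24 mm high. The bigger tin's middle belongs straight above this point.
- small_tin: The smaller tin, to be left alone: diameter 73 mm, length 110 mm, lying on its side near the other end of the tray, its middle 105 to 155 mm from the cut-outs' centre; it rolls if pushed. Origin at its middle, x along its axis.
- squeeze_bottle: White squeeze bottle with a pointed nozzle, diameter 58 mm, 165 mm tall, standing just outside the tray wall that is farther from the robot, to be left alone. Origin at the centre of its foot, z up.
- shaker: Small steel shaker, diameter 42 mm, 82 mm tall, standing just outside the tray wall that is nearer the robot, to be left alone. Origin at the centre of its foot, z up.
- mug: White mug, diameter 80 mm, 95 mm tall, standing on the left of the counter, to be left alone. Origin at the centre of its foot, z up, handle towards its y.
- bowl: Steel bowl, diameter 170 mm, 70 mm tall, on the right of the counter, to be left alone. Origin at the centre of its foot, z up.

How it is judged (in metres and radians):
On the way:
1. a finger presses on the top of the bigger tin (contact force between the fingers and tin above 0.5 N), for 0.1 s.
At the end, for the whole second after the job is handed in: The bigger tin lies on the tray floor with its middle within 12 mm, along the tray, of the centre of the cut-outs, released and at rest; the smaller tin is within 10 mm and each other loose thing within 20 mm of where it began (y of tin in the frame of lane between -0.012 and 0.012 m and z of tin in the frame of lane between 0.053 and 0.066 m and angle between tin's own x axis and vertical between 1.47 and 1.67 rad and linear speed of tin below 0.01 m/s and angular speed of tin below 0.2 rad/s and distance of small_tin from where it was at the start of the episode below 0.01 m and distance of each of squeeze_bottle, shaker, mug, bowl from where it was at the start of the episode below 0.02 m); the robot touches nothing.
It fails at once if the bigger tin is lifted off the tray floor (more than 8 mm) (z of tin in the frame of lane above 0.0675 m).
It fails at once if the bigger tin is pushed from the side, fingers down beside its upper half, instead of on its top (contact force between the fingers and tin above 0.5 N and z of the grasp point in the frame of lane below 0.095 m).
It fails at once if the smaller tin is moved more than 10 mm (distance of small_tin from where it was at the start of the episode above 0.01 m).
It fails at once if another loose thing on the counter is moved more than 20 mm (distance of any of squeeze_bottle, shaker, mug, bowl from where it was at the start of the episode above 0.02 m).
It also fails if it takes over 45 s, if anything falls off the work surface, if the arm or the gripper's body presses on something with over 40 N, if the wrist force passes 120 N, or if a joint passes its speed limit or range.

## Robot

A 6-joint arm with a two-finger parallel gripper is mounted at the origin on the work surface. World frame = base frame: x ahead of the robot, y to its left, z up, the work surface at z = 0. Lengths are in mm, angles in rad, forces in N, time in s.
With the tool pointing down it reaches from about 275 to 750 mm from the base axis. Payload 10.2 kg.
Tool frame: the origin (TCP) lies at the very end of the fingers, on their centre line; the grasp point (between the pads) lies 19 mm behind it; x points along the fingers, y is the direction in which the jaws open and shut, and the axes are right-handed (so a half turn about x gives the same grasp; the last joint's range is limited). The gripper opens to 85 mm and grips with 20 to 120 N. Pads are 22 mm wide; open, the fingers measure 114 mm over their backs; the gripper's body (76 mm by 85 mm) begins 54 mm behind the grasp point. The pads swing forward as they close: fully open they stand 13 mm farther back than shut.
Start: joints at [-1.432, 0.313, 1.498, -0, 1.331, -0.223], TCP at [185.816, -491.023, 231.294] pointing down, gripper open.
Joint ranges: [-2.94, 2.94], [-0.97, 2.17], [0.19, 2.56], [-1.23, 4.37], [0.02, 3.11], [-2.88, 2.88]. Speed limits (rad/s): [2.39, 2.39, 3.01, 3.14, 3.14, 3.14].

## Interface

Orientations are given as a unit quaternion [w, x, y, z].
In Python, from rig import ctrl, viewer, order gives the robot as it stands. The module is installed in compiled form; this text tells all that it offers.
- The arm moves only by the tool carry_out, never from a script. Its argument "deltas" is a list of rows, each a list of 7 numbers: the gripper command: -1 is fully open, 1 is shut, values between are in proportion, then the shift along the tool's x, y, z in mm, then the turn, a rotation vector about the tool's x, y, z in degrees. A call has exactly 5 rows; each row is the pose to reach, as a shift and turn from the pose commanded when the call began, along the tool's axes at that moment; what a row does not reach only later rows make up. A row lasts 1/8 s, in which the tool goes at most 62.5 mm and 10.7 degrees, less where a joint would pass 70% of its speed; a pose out of reach is approached as far as the arm can. A call with a gripper value outside its range is refused whole. The fingers move at their own pace and stop on an object; "newtons" is the grip in N (left out, the last holds). Time passes only in rows, so rows that repeat a pose let the fingers close, or fill a call up. It gives the time, the measured TCP pose, the force and the opening at its end, in the units of the state.
- ctrl.sense(): the state, without advancing time (a new reading comes with each control period).
- viewer.capture(name): name is "side" or "top" or "wrist"; returns the picture (480x640x3 uint8, red, green, blue); there is no depth.
- viewer.calibration(name): a dict with "fx", "fy", "cx", "cy" (pixels), "xyz" and "attitude" of the camera in the world; the wrist camera has in their place "T_tool_cam" (4x4, takes a point from camera to tool coordinates, whose origin is the TCP and whose axes are the tool frame's). Camera axes: x right, y down, z forward; pixel columns grow to the right and rows downward; lengths in mm; the calibration is good to about 2 mm. The wrist camera is an equidistant fisheye: a pixel r from the principal point sees the ray r / f radians off the axis. A picture is of the moment at which its call begins: read the wrist's pose just before it. calibration takes no time and is no camera call.
- order.finish_job(): hands the job in, once; it reports no verdict.
The state is a dict: "time_s": time; "joints": joint angles; "dq": joint speeds; "tau": joint torques, N m; "eef_pos": TCP position; "ee_rot": TCP orientation; "force": force on the tool from outside, world axes, zero at the start; "wrist_torque": the same for the moment, N m; "grip_width": opening from 0.0 (shut) to 1.0 (fully open).
Only numpy, scipy, OpenCV 4.12 (cv2) and the standard library are available. Lean on these libraries where they do the work, as an engineer would, in place of code of your own. Each camera call takes 0.05 s, during which the arm holds its last target. There are 200 camera calls.

## Working session

There is one attempt and no reset: what is moved stays moved. The work goes in short steps, Python scripts to look and compute and a tool call to move; the robot and the scene stay as the last step left them, time stands still between calls to the robot, and variables do not carry over. Pictures are saved under pics/ and viewed, about 8 in all and at most 12, crops included, and the job is handed in when it is done.

Besides the shell and the picture viewer there is one more tool, called after ">>>" as name(argument=value, ...) on one line, values as JSON. carry_out: Moves the arm, as the interface text tells. Its arguments: {"type":"object","properties":{"deltas":{"type":"array"},"newtons":{"type":"number"}},"required":["deltas"]}

```bash
mkdir -p pics; python3 - <<'E'
from rig import ctrl,viewer
import cv2
for n in("top","side"):
    cv2.imwrite(f"pics/{n}0.png",viewer.capture(n)[:,:,::-1]); print(n,viewer.calibration(n))
print(viewer.calibration("wrist")); print(ctrl.sense())
E
```

```text
top {'fx': 510.82941281515934, 'fy': 510.82941281515934, 'cx': 309.06321186368496, 'cy': 234.57584327323383, 'xyz': array([ 298.28901617,   17.0121027 , 1492.15204316]), 'attitude': array([-0.06397771,  0.7079268 , -0.70096687,  0.05824041])}
side {'fx': 439.0082647214279, 'fy': 439.0082647214279, 'cx': 318.77713172549704, 'cy': 240.7163583705395, 'xyz': array([284.04450963, 917.20102674, 619.32227901]), 'attitude': array([ 0.08094752, -0.12105114,  0.8558732 , -0.49626121])}
{'fx': 371.64829954431775, 'fy': 371.64829954431775, 'cx': 316.8271701823123, 'cy': 234.31000237278255, 'T_tool_cam': array([[ 4.49637075e-04, -2.76556271e-01,  9.60997621e-01,
        -1.43187956e+02],
       [ 9.99999861e-01,  3.87886530e-04, -3.56259530e-04,
        -4.50079196e-01],
       [-2.74232225e-04,  9.60997647e-01,  2.76556407e-01,
        -6.92347963e+01],
       [ 0.00000000e+00,  0.00000000e+00,  0.00000000e+00,
         1.00000000e+00]])}
{'time_s': 0.1, 'joints': array([-1.43238941e+00,  3.13402996e-01,  1.49835275e+00, -2.90086017e-05,
        1.33101447e+00, -2.23417892e-01]), 'dq': array([ 1.90387095e-03, -1.59080481e-03, -2.21762888e-03,  3.36661571e-04,
       -4.42618534e-06, -7.04191049e-04]), 'tau': array([ 2.35648979e-03, -4.12898147e+01, -2.60139960e+01, -2.15723203e-04,
        3.05178699e-03,  9.92694993e-06]), 'eef_pos': array([ 185.78044314, -490.78253076,  230.79087636]), 'ee_rot': array([ 0.12681372,  0.69557393,  0.12764647, -0.69555845]), 'force': array([ 0.77521298, -0.42205921,  0.56372215]), 'wrist_torque': array([ 0.02817078,  0.0151394 , -0.05014666]), 'grip_width': 1.0023005352120216}
```

View pics/top0.png

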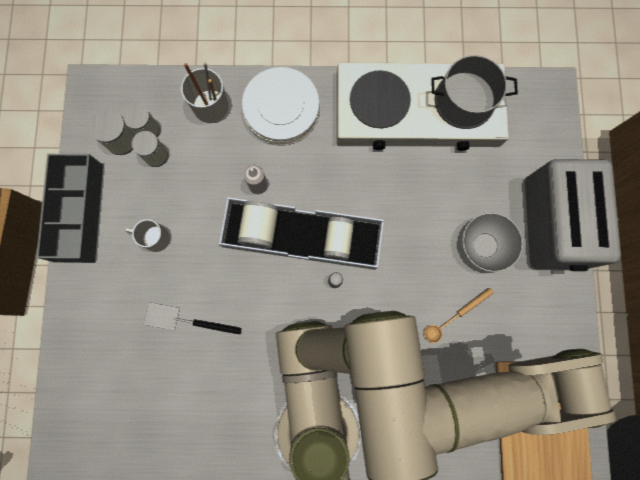

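View pics/side0.png

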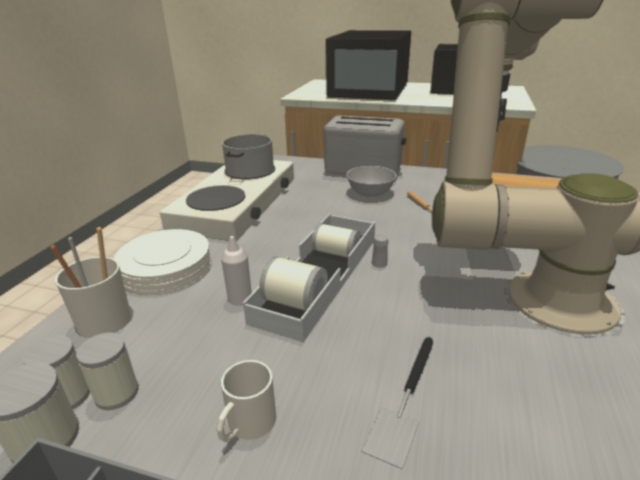

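The top picture shows the tray at about (220–383, 197–267). The bigger tin is at (258,224), the smaller at (339,237), the bottle at (255,178) and the shaker at (335,280). I'll enlarge the tray to read off its corners.

```bash
python3 - <<'E'
import cv2
a=cv2.imread("pics/top0.png")[185:280,210:395]
cv2.imwrite("pics/c0.png",cv2.resize(a,None,fx=4.3,fy=4.3,interpolation=cv2.INTER_CUBIC))
E
```

```text
(no output)
```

View pics/c0.png

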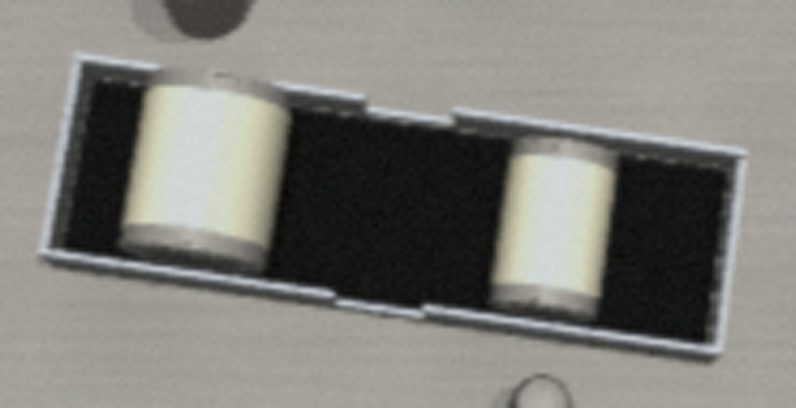

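The crop shows the rim corners at (76,56), (746,150), (718,358) and (40,262). The bigger tin's silhouette is centred near (206,174) and the smaller one's near (554,229). Next I'll convert these to world positions.

```bash
cat >h.py <<'E'
import numpy as np
from scipy.spatial.transform import Rotation as R
from rig import ctrl,viewer
def Q(q): return R.from_quat(q,scalar_first=True)
def ray(n,uv,z):
    c=viewer.calibration(n); d=Q(c['attitude']).apply([(uv[0]-c['cx'])/c['fx'],(uv[1]-c['cy'])/c['fy'],1])
    return c['xyz']+d*(z-c['xyz'][2])/d[2]
def tool(): s=ctrl.sense(); return s['eef_pos'],Q(s['ee_rot']),s
def wray(uv,z):
    p,r,s=tool(); c=viewer.calibration('wrist'); T=c['T_tool_cam']
    x=np.array([(uv[0]-c['cx'])/c['fx'],(uv[1]-c['cy'])/c['fy']]); t=np.hypot(*x)
    d=r.apply(T[:3,:3]@np.r_[x/t*np.sin(t),np.cos(t)]); o=p+r.apply(T[:3,3])
    return o+d*(z-o[2])/d[2]
E
python3 - <<'E'
from h import *
f=lambda u,v,z:ray('top',(u/4.3+210-.4,v/4.3+185-.4),z)[:2]
C=np.array([f(*p,60) for p in[(76,56),(746,150),(718,358),(40,262)]])
print(C.round(1)); print([np.linalg.norm(C[i]-C[i-1]).round(1) for i in range(4)])
ctr=C.mean(0); d=(C[0]+C[3]-C[1]-C[2]);yaw=np.arctan2(d[1],d[0]); y=d/np.linalg.norm(d); x=np.array([y[1],-y[0]])
print('centre',ctr,'traydir deg',np.degrees(yaw),y)
for n,p in dict(tin=(206,174,62),small=(554,229,48),notchF1=(366,104,34),notchF2=(455,122,34),notchN1=(335,303,34),notchN2=(424,316,34)).items():
    q=f(*p)-ctr; print(n,'tray x,y',q@x,q@y)
p,r,s=tool(); print(r.as_matrix().round(3))
E
```

```text
[[ 654.7  267.2]
 [ 594.3 -181.1]
 [ 455.4 -160.8]
 [ 514.6  285.7]]
[np.float64(141.2), np.float64(452.3), np.float64(140.4), np.float64(450.4)]
centre [554.74826298  52.73510297] traydir deg 82.38474396876997 [0.13252031 0.99118029]
tin tray x,y 2.983846775994131 126.16518163697911
small tray x,y 1.4495685235403855 -107.65582749538693
notchF1 tray x,y 71.2064317629219 29.96066875882127
notchF2 tray x,y 67.36718220809392 -31.716259456500552
notchN1 tray x,y -66.67527046883025 30.354740199538675
notchN2 tray x,y -66.88767152464213 -29.878447303677078
[[-0.     0.354 -0.935]
 [ 0.001 -0.935 -0.354]
 [-1.    -0.001 -0.   ]]
```

```bash
cat >>h.py <<'E'
CT=np.array([554.7,52.7]); Y=np.array([.1325,.9912]); X=np.array([.9912,-.1325])
def delta(x,y,z):  # tray x,y, world z of TCP; tool y along -tray y, pointing down
    p,r,s=tool(); t=np.r_[CT+x*X+y*Y,z]
    M=np.c_[[0,0,-1],np.r_[-Y,0],np.r_[-X,0]]
    q=p[:2]-CT
    print('t',round(s['time_s'],2),'tray xyz',(q@X).round(1),(q@Y).round(1),p[2].round(1),'F',s['force'].round(1),'w',round(s['grip_width'],2))
    print('shift',r.inv().apply(t-p).round(1),'turn',np.degrees((r.inv()*R.from_matrix(M)).as_rotvec()).round(1))
E
python3 -c "
from h import *
delta(2,140,170)"
```

```text
t 0.1 tray xyz -293.7 -587.6 230.8 F [ 0.8 -0.4  0.6] w 1.0
shift [  61.5 -499.9 -605.6] turn [28.3  0.   0.1]
```

>>> carry_out(deltas=[[1, 0, -40, -48, 0, 0, 0], [1, 0, -80, -96, 0, 0, 0], [1, 0, -120, -145, 9, 0, 0], [1, 0, -160, -194, 18, 0, 0], [1, 0, -200, -242, 28.3, 0, 0]], newtons=40)

```text
time_s: 0.72
eef_pos: [335.2, -229.8, 231.3]
ee_rot: [-0.037, 0.706, -0.037, -0.706]
force: [0.0, -0.7, -0.4]
grip_width: 0.002
```

```bash
python3 -c "
from h import *
delta(2,140,200)"
```

```text
t 0.72 tray xyz -180.2 -309.1 231.3 F [ 0.  -0.7 -0.4] w 0.0
shift [  31.3 -443.8 -194.6] turn [ 1.6 -0.   0. ]
```

>>> carry_out(deltas=[[1, 0, -54, -24, 1.6, 0, 0], [1, 0, -108, -48, 1.6, 0, 0], [1, 0, -162, -72, 1.6, 0, 0], [1, 0, -216, -96, 1.6, 0, 0], [1, 0, -270, -118, 1.6, 0, 0]])

```text
time_s: 1.35
eef_pos: [479.6, 27.1, 231.2]
ee_rot: [0.045, -0.706, 0.045, 0.706]
force: [1.0, -0.3, -0.5]
grip_width: 0.004
```

```bash
python3 -c "
from h import *
delta(2,140,180)"
```

```text
t 1.35 tray xyz -71.0 -35.3 231.2 F [ 1.  -0.3 -0.5] w 0.0
shift [  51.2 -175.   -73.9] turn [ 0.3  0.  -0. ]
```

>>> carry_out(deltas=[[1, 0, -50, -22, 0.3, 0, 0], [1, 0, -100, -44, 0.3, 0, 0], [1, 0, -150, -64, 0.3, 0, 0], [1, 20, -175, -74, 0.3, 0, 0], [1, 51, -175, -74, 0.3, 0, 0]])

```text
time_s: 1.98
eef_pos: [575.3, 191.0, 179.4]
ee_rot: [-0.046, 0.706, -0.046, -0.705]
force: [-0.7, -0.7, -0.5]
grip_width: -0.0
```

```bash
python3 - <<'E'
from h import *
import cv2
delta(2,140,130)
cv2.imwrite("pics/w1.png",viewer.capture('wrist')[:,:,::-1])
E
```

```text
t 1.98 tray xyz 2.0 139.8 179.4 F [-0.7 -0.7 -0.5] w -0.0
shift [49.4 -0.2  0.1] turn [ 0.1 -0.   0. ]
```

View pics/w1.png

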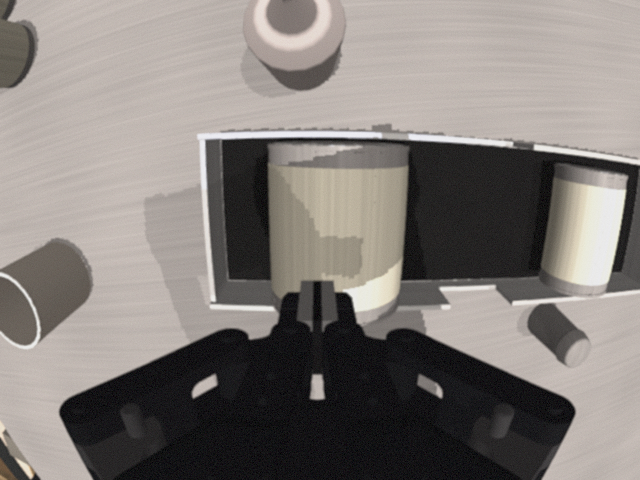

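The wrist view shows the bigger tin under the fingers, with its silhouette at columns 269–408. The near cut-out spans about (443–497, 290). The small tin is at (585,230), columns 548–625.

```bash
cat >>h.py <<'E'
def tinY(ul,ur,v,zc=59.5):
    p,r,s=tool(); T=viewer.calibration('wrist')['T_tool_cam']; o=p+r.apply(T[:3,3])
    oy=(o[:2]-CT)@Y
    a=[np.arctan2((wray((u,v),0)[:2]-CT)@Y-oy,o[2]) for u in(ul,ur)]
    m=np.mean(a); h=abs(a[0]-a[1])/2
    # distance in yz-plane from bisector; radius check
    dist=(o[2]-zc)/np.cos(m)
    return 'y',oy+(o[2]-zc)*np.tan(m),'diam',2*dist*np.sin(h)
def tr(u,v,z): q=wray((u,v),z)[:2]-CT; return (q@X).round(1),(q@Y).round(1)
E
python3 - <<'E'
from h import *
print(tinY(269,408,220),tinY(550,621,230,46.5))
print(tr(443,290,34),tr(497,287,34),tr(200,135,60),tr(212,307,60),tr(410,135,60),tr(515,145,60))
E
```

```text
('y', np.float64(122.74382201947671), 'diam', np.float64(98.89239937274871)) ('y', np.float64(-110.10665270780095), 'diam', np.float64(70.31264203136362))
(np.float64(-64.3), np.float64(27.7)) (np.float64(-63.6), np.float64(-26.4)) (np.float64(67.1), np.float64(220.8)) (np.float64(-66.6), np.float64(221.9)) (np.float64(66.5), np.float64(73.2)) (np.float64(64.7), np.float64(-11.7))
```

>>> carry_out(deltas=[[1, 30, 3, 0, 0.1, 0, 0], [1, 60, 3, 0, 0.1, 0, 0], [1, 66, 3, 0, 0.1, 0, 0], [1, 69, 3, 0, 0.1, 0, 0], [1, 70, 3, 0, 0.1, 0, 0]])

```text
time_s: 2.65
eef_pos: [574.8, 186.3, 111.4]
ee_rot: [-0.048, 0.706, -0.048, -0.705]
force: [-0.2, 0.3, -0.1]
grip_width: 0.0
```

>>> carry_out(deltas=[[1, 0, 0, 0, 0, 0, 0], [1, 1, 0, 0, 0, 0, 0], [1, 2, 0, 0, 0, 0, 0], [1, 2, 0, 0, 0, 0, 0], [1, 2, 0, 0, 0, 0, 0]])

```text
time_s: 3.28
eef_pos: [574.5, 186.4, 108.8]
ee_rot: [-0.048, 0.706, -0.048, -0.705]
force: [-1.1, 0.3, 5.3]
grip_width: 0.002
```

>>> carry_out(deltas=[[1, 1, 0, 0, 0, 0, 0], [1, 1.5, 6, 0, 0, 0, 0], [1, 1.5, 14, 0, 0, 0, 0], [1, 1.5, 22, 0, 0, 0, 0], [1, 1.5, 30, 0, 0, 0, 0]])

```text
time_s: 3.9
eef_pos: [570.6, 156.7, 108.8]
ee_rot: [-0.048, 0.706, -0.047, -0.705]
force: [-5.3, -0.3, 16.6]
grip_width: 0.001
```

```bash
python3 - <<'E'
from h import *
import cv2
delta(2,85,107)
cv2.imwrite("pics/w2.png",viewer.capture('wrist')[:,:,::-1])
E
```

```text
t 3.9 tray xyz 2.0 105.2 108.8 F [-5.3 -0.3 16.6] w 0.0
shift [ 1.8 20.2 -0.1] turn [-0.1 -0.1  0. ]
```

View pics/w2.png

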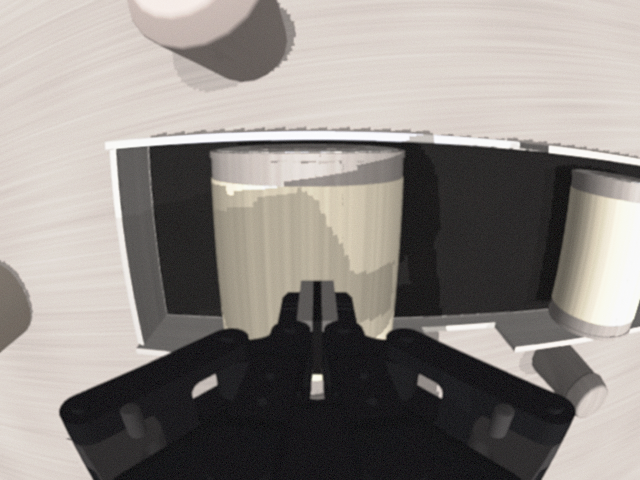

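The tin's silhouette is now at columns 215–400 (row 230), roughly under the fingertip, so it has started to roll.

```bash
python3 - <<'E'
from h import *
print(tinY(215,400,230))
E
```

```text
('y', np.float64(109.316112817569), 'diam', np.float64(98.15414639426099))
```

>>> carry_out(deltas=[[1, 0, 8, 0, 0, 0, 0], [1, 0, 16, 0, 0, 0, 0], [1, 0, 24, 0, 0, 0, 0], [1, 0, 28, 0, 0, 0, 0], [1, 0, 28, 0, 0, 0, 0]])

```text
time_s: 4.58
eef_pos: [566.6, 128.6, 107.1]
ee_rot: [-0.048, 0.706, -0.048, -0.705]
force: [-2.1, -1.5, 6.2]
grip_width: -0.001
```

```bash
cat >>h.py <<'E'
def auto(name):
    import cv2
    im=viewer.capture('wrist'); cv2.imwrite(name,im[:,:,::-1])
    out=[]
    for v in(205,225,245):
        m=im[v-3:v+4].min(2).mean(0); b=m>60
        runs=np.flatnonzero(np.diff(np.r_[0,b,0])).reshape(-1,2); runs=[r for r in runs if r[1]-r[0]>50]
        out.append([(tuple(map(int,r)),round(float(tinY(r[0],r[1],v)[1]),1),round(float(tinY(r[0],r[1],v)[3]),1)) for r in runs])
    print(*out,sep='\n')
E
python3 - <<'E'
from h import *
delta(2,108,125); auto('pics/w3.png')
E
```

```text
t 4.58 tray xyz 1.8 76.8 107.1 F [-2.1 -1.5  6.2] w -0.0
shift [-17.9 -31.2  -0.2] turn [-0.1 -0.  -0. ]
[((0, 119), 237.4, 79.2), ((184, 376), 96.2, 99.7), ((539, 640), -97.5, 69.6)]
[((0, 121), 239.0, 81.4), ((186, 376), 95.9, 99.9), ((537, 637), -97.9, 69.5)]
[((0, 124), 240.6, 84.4), ((188, 375), 95.9, 99.8), ((534, 633), -97.8, 69.4)]
```

>>> carry_out(deltas=[[1, -10, 0, 0, 0, 0, 0], [1, -14, -20, 0, 0, 0, 0], [1, -12, -34, 0, 0, 0, 0], [1, -4, -34, 0, 0, 0, 0], [1, -2, -34, 0, 0, 0, 0]])

```text
time_s: 5.25
eef_pos: [570.6, 162.7, 108.0]
ee_rot: [0.047, -0.705, 0.048, 0.706]
force: [-3.5, 1.8, 7.9]
grip_width: -0.001
```

```bash
python3 - <<'E'
from h import *
delta(2,108,106); auto('pics/w4.png')
E
```

```text
t 5.25 tray xyz 1.2 111.1 108.0 F [-3.5  1.8  7.9] w -0.0
shift [ 2.   3.1 -0.8] turn [-0.1  0.1 -0. ]
[((0, 160), 254.8, 102.3), ((251, 442), 95.3, 99.5), ((575, 640), -82.3, 47.1)]
[((0, 162), 256.2, 104.7), ((252, 440), 95.4, 99.3), ((572, 640), -84.0, 49.8)]
[((0, 164), 257.9, 107.4), ((253, 439), 95.2, 99.7), ((568, 640), -85.7, 53.4)]
```

>>> carry_out(deltas=[[1, 1, 4, 0, 0, 0, 0], [1, 1.5, 12, 0, 0, 0, 0], [1, 1.5, 20, 0, 0, 0, 0], [1, 1.5, 28, 0, 0, 0, 0], [1, 1.5, 36, 0, 0, 0, 0]])

```text
time_s: 5.92
eef_pos: [566.0, 126.4, 108.9]
ee_rot: [-0.048, 0.706, -0.048, -0.705]
force: [-8.1, 1.6, 15.5]
grip_width: 0.003
```

>>> carry_out(deltas=[[1, 0, 8, 0, 0, 0, 0], [1, 0, 16, 0, 0, 0, 0], [1, 0.5, 24, 0, 0, 0, 0], [1, 0.5, 28, 0, 0, 0, 0], [1, 0.5, 28, 0, 0, 0, 0]])

```text
time_s: 6.55
eef_pos: [562.1, 98.2, 107.5]
ee_rot: [0.048, -0.705, 0.048, 0.706]
force: [-5.3, 0.3, 8.6]
grip_width: 0.001
```

```bash
python3 - <<'E'
from h import *
delta(2,80,106); auto('pics/w5.png')
E
```

```text
t 6.55 tray xyz 1.3 46.1 107.5 F [-5.3  0.3  8.6] w 0.0
shift [  1.5 -33.9  -0.6] turn [-0.2  0.  -0. ]
[((0, 86), 222.0, 59.6), ((189, 380), 63.1, 99.2), ((503, 610), -99.9, 68.9)]
[((0, 89), 223.4, 62.2), ((190, 379), 63.3, 99.5), ((500, 607), -99.6, 69.5)]
[((0, 92), 225.4, 65.2), ((192, 378), 63.3, 99.4), ((498, 603), -99.7, 68.9)]
```

>>> carry_out(deltas=[[1, -10, 0, 0, 0, 0, 0], [1, -14, -20, 0, 0, 0, 0], [1, -12, -33, 0, 0, 0, 0], [1, -4, -33, 0, 0, 0, 0], [1, -2, -33, 0, 0, 0, 0]])

```text
time_s: 7.22
eef_pos: [566.3, 131.9, 107.7]
ee_rot: [0.047, -0.705, 0.048, 0.706]
force: [-2.1, 1.5, 5.8]
grip_width: 0.001
```

>>> carry_out(deltas=[[1, 1, 4, 0, 0, 0, 0], [1, 1.5, 12, 0, 0, 0, 0], [1, 1.5, 20, 0, 0, 0, 0], [1, 1.5, 28, 0, 0, 0, 0], [1, 1.5, 36, 0, 0, 0, 0]])

```text
time_s: 7.85
eef_pos: [561.6, 95.7, 108.9]
ee_rot: [0.048, -0.705, 0.048, 0.706]
force: [-8.8, 0.8, 16.2]
grip_width: 0.001
```

>>> carry_out(deltas=[[1, 0, 8, 0, 0, 0, 0], [1, 0, 16, 0, 0, 0, 0], [1, 0.5, 24, 0, 0, 0, 0], [1, 0.5, 28, 0, 0, 0, 0], [1, 0.5, 28, 0, 0, 0, 0]])

```text
time_s: 8.48
eef_pos: [557.8, 67.6, 107.8]
ee_rot: [0.048, -0.705, 0.048, 0.706]
force: [-6.4, 0.2, 12.2]
grip_width: 0.001
```

```bash
python3 - <<'E'
from h import *
delta(2,47,106); auto('pics/w6.png')
E
```

```text
t 8.47 tray xyz 1.1 15.2 107.8 F [-6.4  0.2 12.2] w 0.0
shift [  1.8 -31.8  -0.8] turn [-0.2  0.1 -0. ]
[((0, 57), 205.6, 41.0), ((192, 383), 30.6, 99.3), ((460, 574), -101.0, 68.7)]
[((0, 60), 207.2, 43.6), ((194, 382), 30.5, 99.1), ((459, 571), -101.3, 68.2)]
[((0, 63), 209.5, 46.3), ((195, 381), 30.8, 99.5), ((456, 568), -101.1, 69.0)]
```

>>> carry_out(deltas=[[1, -10, 0, 0, 0, 0, 0], [1, -14, -20, 0, 0, 0, 0], [1, -12, -31, 0, 0, 0, 0], [1, -4, -31, 0, 0, 0, 0], [1, -2, -31, 0, 0, 0, 0]])

```text
time_s: 9.15
eef_pos: [562.0, 99.2, 107.8]
ee_rot: [0.048, -0.705, 0.048, 0.706]
force: [-2.0, 1.0, 6.2]
grip_width: -0.003
```

>>> carry_out(deltas=[[1, 1, 4, 0, 0, 0, 0], [1, 1.5, 12, 0, 0, 0, 0], [1, 1.5, 20, 0, 0, 0, 0], [1, 1.5, 28, 0, 0, 0, 0], [1, 1.5, 36, 0, 0, 0, 0]])

```text
time_s: 9.78
eef_pos: [557.2, 63.0, 108.9]
ee_rot: [0.048, -0.705, 0.048, 0.706]
force: [-8.7, 1.8, 17.1]
grip_width: 0.001
```

>>> carry_out(deltas=[[1, 0, 8, 0, 0, 0, 0], [1, 0, 16, 0, 0, 0, 0], [1, 0.5, 22, 0, 0, 0, 0], [1, 0.5, 25, 0, 0, 0, 0], [1, 0.5, 25, 0, 0, 0, 0]])

```text
time_s: 10.4
eef_pos: [553.8, 37.9, 107.9]
ee_rot: [0.048, -0.705, 0.048, 0.706]
force: [-7.2, -0.6, 13.1]
grip_width: -0.001
```

>>> carry_out(deltas=[[1, 0, 0, 0, 0, 0, 0], [1, -2, 0, 0, 0, 0, 0], [1, -5, 0, 0, 0, 0, 0], [1, -30, 0, 0, 0, 0, 0], [1, -80, 0, 0, 0, 0, 0]])

```text
time_s: 11.02
eef_pos: [553.4, 38.5, 186.1]
ee_rot: [0.048, -0.704, 0.048, 0.707]
force: [0.5, 0.3, -0.5]
grip_width: -0.002
```

```bash
python3 - <<'E'
from h import *
delta(2,0,180); auto('pics/w7.png')
E
```

```text
t 11.03 tray xyz 0.6 -14.2 186.1 F [ 0.5  0.3 -0.5] w -0.0
shift [  6.1 -14.2  -1.4] turn [-0.1  0.2  0. ]
[((0, 84), 243.1, 84.9), ((230, 366), 0.3, 103.2), ((390, 481), -107.7, 72.6), ((529, 640), -261.5, 110.3)]
[((0, 87), 245.1, 88.8), ((232, 365), 0.1, 102.2), ((389, 479), -107.6, 72.7), ((526, 640), -263.2, 114.3)]
[((0, 90), 247.7, 93.0), ((233, 364), 0.3, 102.2), ((388, 476), -107.3, 72.0), ((524, 640), -266.3, 117.9)]
```

View pics/w7.png

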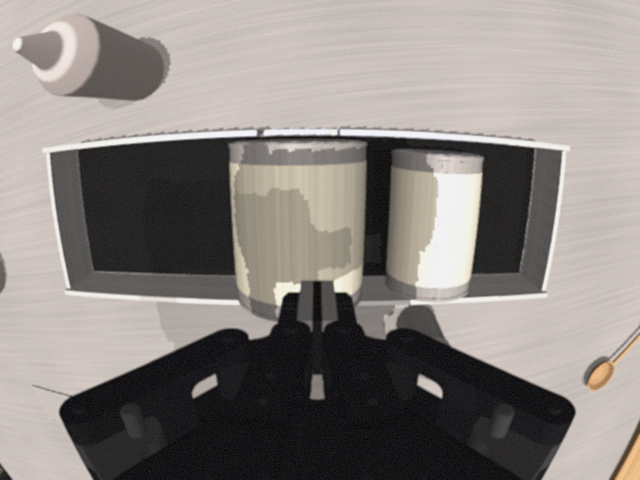

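The bigger tin spans columns 231–365 and the far cut-out 262–339. The tray's end corners are at (45,149) and (569,149). I'll check the tin's centring against these and confirm it's at rest.

```bash
python3 - <<'E'
from h import *
for a in[(45,149,57),(569,149,57),(67,292,57),(547,296,57),(262,130,34),(339,130,34)]: print(tr(*a))
auto('pics/w8.png')
E
```

```text
(np.float64(74.4), np.float64(233.9))
(np.float64(71.1), np.float64(-237.4))
(np.float64(-65.7), np.float64(233.3))
(np.float64(-69.1), np.float64(-236.2))
(np.float64(74.8), np.float64(30.4))
(np.float64(74.2), np.float64(-32.1))
[((0, 88), 238.2, 87.8), ((233, 364), -0.2, 98.6), ((388, 477), -104.3, 70.2), ((524, 640), -256.0, 113.6)]
[((0, 91), 240.0, 91.6), ((234, 364), -0.4, 99.0), ((387, 475), -104.2, 70.3), ((522, 640), -258.3, 116.7)]
[((0, 94), 242.6, 95.8), ((235, 363), -0.2, 99.0), ((386, 472), -103.9, 69.6), ((519, 640), -260.6, 121.1)]
```

>>> carry_out(deltas=[[1, -40, 0, 0, 0, 0, 0], [1, -60, -30, 60, 0, 0, 0], [1, -60, -30, 120, 0, 0, 0], [1, -60, -30, 180, 0, 0, 0], [1, -60, -30, 220, 0, 0, 0]])

```text
time_s: 11.75
eef_pos: [338.0, 98.3, 246.4]
ee_rot: [0.048, -0.705, 0.048, 0.706]
force: [0.6, -0.1, 0.2]
grip_width: 0.001
```

```bash
python3 - <<'E'
from h import *
import cv2
a=viewer.capture('top')[185:280,210:395,::-1]; s=viewer.capture('side')[200:360,200:440,::-1]
cv2.imwrite("pics/f.png",np.vstack([cv2.resize(a,(640,329)),cv2.resize(s,(640,270))[:270]]))
delta(0,0,250)
E
```

```text
t 11.85 tray xyz -221.2 16.6 246.7 F [0.5 0.3 0.5] w -0.0
shift [  -3.3   16.4 -221.3] turn [-0.1 -0.   0. ]
```

View pics/f.png

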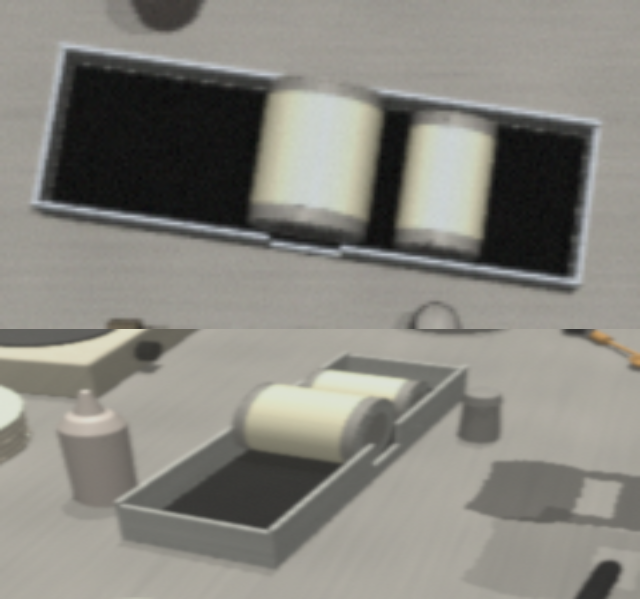

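The tin sits centred, its crop centre at about (316,160) against the tray's (319,165). The small tin, bottle and shaker are unmoved and the arm is clear, so I'm handing in.

```bash
python3 -c "
from rig import order
print(order.finish_job())"
```

```text
the job is handed in; nothing more can be done
None
```

I rolled the bigger tin from about 123 mm along the tray to the cut-outs in four strokes. Each stroke used the closed fingertips on its top, with readings up to about 17 N. I then lifted off, moved the arm clear and handed the job in at about 12 s. No verdict is reported.

**Bigger tin:** the last wrist measurements put its middle within about 0.5 mm of the tray centre. The tray ends and far cut-out, measured in the same view, suggest an offset of 1–2 mm; the limit is 12 mm. Its position agreed between two pictures after release, so it appeared to be at rest.

**Other objects:** the small tin sat at the same pixel position in the top view before and after. The bottle and shaker looked unmoved. I did not compare the mug and bowl in the final pictures, but the tool's path stayed well above them.

**Measurements that disagreed:** the wrist-camera readings of the small tin scattered from −98 to −110 mm. I put this down to the code assuming the bigger tin's axis height and relied on the top view for that check.

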